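# Clamp a bottle in the bench shaker

### The arm

A 6-joint arm with a two-finger parallel gripper is mounted at the origin on a cart in front of the work surface, level with it; the furniture and walls round the work are solid. World frame = base frame: x ahead of the robot, y to its left, z up, the work surface at z = 0. Lengths are in mm, angles in rad, forces in N, time in s.
With the tool pointing down it reaches from about 275 to 775 mm from the base axis. Payload 14.6 kg.
Tool frame: the origin (TCP) lies at the very end of the fingers, on their centre line; the grasp point (between the pads) lies 19 mm behind it; z points along the fingers, y is the line along which they close (so a half turn about z gives the same grasp; the last joint's range is limited). The gripper opens to 85 mm and grips with 20 to 120 N. Pads are 22 mm wide; open, the fingers measure 114 mm over their backs; the gripper's body (76 mm by 85 mm) begins 54 mm behind the grasp point. The pads swing forward as they close: fully open they stand 13 mm farther back than shut.
Start: joints at [0.954, 0.263, -0.048, 1.259, 0, 1.415], TCP at [233.924, 470.008, 231.278] pointing down, gripper open.
Joint ranges: [-2.65, 2.65], [-0.89, 1.7], [-1.18, 1.37], [-2.13, 2.11], [-1.35, 1.29], [-3.14, 3.14]. Speed limits (rad/s): [1.89, 1.89, 2.57, 2.79, 3.14, 3.14].

### API

Orientations are given as a rotation vector (axis times angle).
In Python, from workcell import r, cams, workorder, nets gives the robot as it stands.
- The arm moves only by the shell command python3 -m crank 'ROWS' [FORCE]. ROWS is a JSON object of lists of equal length, an entry for each row: "delta_rot": the turn, a rotation vector about the tool's x, y, z in rad, a list of three; "dp": the shift along the tool's x, y, z in cm, a list of three; "grip": the closure, from 0 (fully open) to 1 (shut). In form: {"delta_rot": [[wx, wy, wz], ...], "dp": [[dx, dy, dz], ...], "grip": [grip, ...]}. A call has 1 to 20 rows; each row shifts and turns the commanded pose from where the row before left it, along the tool's axes as they then stand; what a row does not reach is not made up. A row lasts 1/12 s, in which the tool goes at most 41.7 mm and 7.16 degrees, less where a joint would pass 70% of its speed; a pose out of reach is approached as far as the arm can. A call is refused whole if a number of a shift passes 4.17 or a number of a turn 0.125, either way. A call with a gripper value outside its range is refused whole. The fingers move at their own pace and stop on an object; FORCE is the grip in N (left out, the last holds). Time passes only in rows, so rows that do not move let the fingers close. It gives the time, the measured TCP pose, the force, the opening and the grip force at its end, in the units of the state.
- r.sense(): the state, without advancing time (a new reading comes with each control period).
- cams.capture(name): name is "scene" or "top" or "wrist"; returns a dict with "image" (400x640x3 uint8, red, green, blue), "range_z" (400x640 float32, mm along the optical axis (not along the pixel's ray), 0 where there is no reading), "fx", "fy", "cx", "cy" (pixels), "T" (4x4, takes a point from camera to world coordinates); the wrist camera has in their place "mount" (4x4, takes a point from camera to tool coordinates, whose origin is the TCP and whose axes are the flange's). Camera axes: x right, y down, z forward; pixel columns grow to the right and rows downward; lengths in mm; the calibration is good to about 2 mm. A picture is of the moment at which its call begins: read the wrist's pose just before it.
- workorder.sign_off(): hands the job in; it is judged then, once.
Trained networks look in a picture, given as the dict that the camera call returned (one of the last four; its "shot" number tells which), for a name from the list of things; names that differ only in an ending like _2 or _b are one class to them, and where a whole thing is asked for, a point or a joint stands for the part that bears it (a point fixed in the world has none). Each returns a list of dicts, best first, with "score" (0 to 1); they miss things now and then, are a little off and sometimes report something else, mostly with a low value. They report only what shows in the picture. A call takes as long as a camera call. They do not tell look-alikes from the thing itself.
- nets.cut_out(label, picture): "region" (400x640 bool, what is visible of it) and "uv" ([column, row] in pixels, amid what is visible of it).
The state is a dict: "t": time; "joints": joint angles; "qd": joint speeds; "joint_torque": joint torques, N m; "ee_pos": TCP position; "eef_rot": TCP orientation; "contact_force": force on the tool from outside, world axes, zero at the start; "torque": the same for the moment, N m; "width": opening from 0.0 (shut) to 1.0 (fully open); "grip_force": force on a finger pad.
Only numpy, scipy, OpenCV 4.12 (cv2) and the standard library are available. Lean on these libraries where they do the work, as an engineer would, in place of code of your own. Each camera call takes 0.05 s, during which the arm holds its last target. There are 200 camera calls.

### The job

Secure the amber bottle in the bench shaker: swing the blue hold-down arm in over its cap until it rests against its stop post, then turn the brass wing nut clockwise, a short arc at a time between the two rubber stop posts, until the bottle is firmly clamped. The bottle is glass, so stop when the nut is hand-tight and do not overtighten it; do not push hard against the stop posts, and leave the other things on the bench where they are.

Things in the scene. Friction and masses are not known exactly. Their poses are not given: they have to be found in the camera images.
- shaker: white bench bottle shaker, 170 x 224 mm, fixed; origin under its centre, x axis from its control panel to its back, y to its left, z up. Its aluminium deck is 48 mm up; on it a black bottle nest 30 mm to +y of the centre and an upright steel clamp column 55 mm to -y of the centre.
- pivot (a point): point on the axis of the clamp column, fixed to the shaker, 172 mm above its underside: the axis on which the hold-down arm swings and the wing nut turns
- stop_posts: two upright black rubber-sleeved posts, 12 mm thick, fixed; axes 34 mm from the column axis (27 mm clear), tops 200 mm above the shaker's underside. Origin on the column axis at the shaker's underside, axes as the shaker's: home post at x +16 y +29 mm, park post at x -23 y -25 mm. Fingers closed on the wings pass them; little room to open there: open on lines 95 to 190 degrees from x.
- hold_arm (a joint): swing of the blue hold-down arm, rad: 0 when home over the bottle, against the home stop post (arm along +y of the shaker); grows counter-clockwise seen from above, towards the robot, up to 1.9 at the park stop. Light friction, about 0.06 N m; it stays where it is left.
- swing_knob (a point): centre of the upright black knob at the far end of the hold-down arm, 85 mm from the column axis: 14 mm thick, 28 mm tall, its foot (the arm's top face) 21 mm below this point and its top 7 mm above. Grip or push it from above to swing the arm.
- wing_nut: brass wing nut on the column; origin on the column axis, near the level of the shaker's underside, z up. The wings lie along its y axis: 41 mm over both, 7 mm thick along x, round-eared, 26 mm tall. Tightens clockwise seen from above; one turn lowers nut and arm by 8 mm. How far it must turn differs each time (0.4 to 0.8 turn, the first quarter turn practically free) and must be felt.
- nut_centre (a point): point on the nut's axis between the wings, 8 mm below their top edges, 26 mm above the washer it sits on, 15 mm above the top of its 21 mm hub. Feel: thread friction takes 0.15 N m throughout and holds the nut when let go; once the foot meets the bottle a springy back-torque adds to it, steadily: 0.10 N m is barely enough, 0.15 hand-tight, 0.20 endangers the glass (at a standstill friction can act either way).
- hold_foot: round black rubber foot, 22 mm across, on a spring plunger (100 N per mm) under the far end of the hold-down arm; origin at the centre of its underside. With the arm home it hangs 0.5 to 4.5 mm above the bottle cap before tightening.
- amber_bottle: amber glass bottle with a blue cap, 51 mm across and 90 mm tall, upright in the shaker's nest; origin at the centre of its underside. It may sit up to 1.4 mm high in the rubber seat of the nest: the foot presses it home with a few newtons before it really clamps.
- waiting_amber: bystander: amber bottle with black cap, 48 x 96 mm, loose on the bench; origin under its centre
- clear_bottle: bystander: clear bottle with blue cap, 56 x 105 mm, loose on the bench; origin under its centre
- timer: bystander: small grey timer, 62 x 66 x 20 mm, loose on the bench; origin under its centre
Mind the look-alikes: they are no part of the job. Leave any green look-alike of the amber_bottle alone.

How it is judged (in metres and radians):
On the way, in this order (a step that is already met when the one before it is completed fails the run):
1. the hold-down arm is swung home over the bottle cap, before it presses on it (value of joint hold_arm below 0.06 rad and contact force between hold_foot and amber_bottle below 5 N), for 0.2 s.
2. the foot presses the bottle down firmly (value of joint hold_arm below 0.06 rad and contact force between hold_foot and amber_bottle above 80 N), for 0.2 s.
At the end, for the whole second after the job is handed in: the arm is home against its stop post (within 0.06 rad), its foot presses on the upright bottle with 80 to 160 N, and the nut has been let go and is still (all of step 2 and contact force between hold_foot and amber_bottle below 160 N and angle between amber_bottle's own z axis and vertical below 0.06 rad and angular speed of wing_nut below 0.05 rad/s); the robot touches nothing.
It fails at once if the bottle is overtightened (foot force above 160 N) (contact force between hold_foot and amber_bottle above 160 N).
It fails at once if the fingers push hard against the stop posts (above 20 N) (contact force between the fingers and stop_posts above 20 N).
It fails at once if the clamped bottle is tipped (angle between amber_bottle's own z axis and vertical above 0.15 rad).
It fails at once if one of the loose bystanders is moved more than 20 mm (distance of any of waiting_amber, clear_bottle, timer from where it was at the start of the episode above 0.02 m).
It also fails if it takes over 72 s, if anything falls off the work surface, if the arm or the gripper's body presses on something with over 40 N, if the wrist force passes 120 N, or if a joint passes its speed limit or range.

## Working session

There is one attempt and no reset: what is moved stays moved. The work goes in short steps, Python scripts to look and compute and a shell command to move; the robot and the scene stay as the last step left them, time stands still between calls to the robot, and variables do not carry over. Pictures are saved under pics/ and viewed, at most 10 in all, crops included, and the job is handed in when it is done.

```bash
ls; mkdir -p pics; cat > h.py <<'E'
import numpy as np, cv2
from scipy.spatial.transform import Rotation as R
from workcell import r, cams, workorder, nets
def cap(n):
    s=r.sense(); p=cams.capture(n)
    if n=="wrist":
        T=np.eye(4); T[:3,:3]=R.from_rotvec(s["eef_rot"]).as_matrix(); T[:3,3]=s["ee_pos"]
        p["T"]=T@p["mount"]
    return p
def cloud(p,m=None):
    z=p["range_z"]; v,u=np.nonzero((z>0)&(m if m is not None else True)); z=z[v,u]
    c=np.stack([(u-p["cx"])/p["fx"]*z,(v-p["cy"])/p["fy"]*z,z,np.ones_like(z)])
    return (p["T"]@c)[:3].T
def save(p,n): cv2.imwrite("pics/"+n+".png",p["image"][:,:,::-1])
def proj(p,X):
    c=np.linalg.inv(p["T"])@np.append(X,1); return [p["fx"]*c[0]/c[2]+p["cx"],p["fy"]*c[1]/c[2]+p["cy"]]
E
python3 - <<'E'
from h import *
s=r.sense(); print({k:np.round(v,3) for k,v in s.items()}); print(R.from_rotvec(s["eef_rot"]).as_matrix().round(3))
for n in ["scene","top"]:
    p=cap(n); save(p,n+"0"); print(n,p["T"].round(2).tolist(),p["fx"])
    for l in ["shaker","stop_posts","hold_arm","swing_knob","wing_nut","amber_bottle","waiting_amber","clear_bottle","timer"]:
        for d in nets.cut_out(l,p)[:3]:
            X=cloud(p,d["region"])
            print(l,round(d["score"],2),np.round(d["uv"]),d["region"].sum(),*( [np.median(X,0).round(),np.percentile(X,98,axis=0).round(),np.percentile(X,2,axis=0).round()] if len(X) else []))
E
```

```text
pics
{'t': np.float64(0.0), 'joints': array([ 0.954,  0.264, -0.049,  1.259, -0.   ,  1.416]), 'qd': array([ 0.   , -0.   , -0.001,  0.   ,  0.   , -0.002]), 'joint_torque': array([ 0.0000e+00, -6.3762e+01,  3.8457e+01,  1.4000e-02, -0.0000e+00,
        0.0000e+00]), 'ee_pos': array([233.764, 469.773, 230.83 ]), 'eef_rot': array([-7.190e-01, -3.058e+00,  2.000e-03]), 'contact_force': array([-0.505, -0.335, -0.82 ]), 'torque': array([0.019, 0.013, 0.001]), 'grip_force': np.float64(0.0), 'width': np.float64(1.003)}
[[-0.895  0.446 -0.001]
 [ 0.446  0.895 -0.001]
 [ 0.    -0.001 -1.   ]]
scene [[0.71, -0.44, 0.55, -57.82], [-0.7, -0.47, 0.54, -521.78], [0.02, -0.77, -0.64, 827.52], [0.0, 0.0, 0.0, 1.0]] 368.59686769208815
shaker 0.79 [361. 243.] 3797 [ 535. -103.   50.] [644.  48. 197.] [ 476. -165.   14.]
stop_posts 0.62 [373. 229.] 165 [ 544. -130.  163.] [582. -77. 200.] [ 536. -140.  129.]
hold_arm 0.71 [359. 229.] 290 [ 502. -110.  171.] [557. -97. 199.] [ 469. -118.  150.]
swing_knob 0.62 [354. 229.] 279 [ 500. -109.  171.] [554. -96. 199.] [ 469. -118.  151.]
amber_bottle 0.87 [3
[... 703 characters left out ...]
.   70.]
hold_arm 0.65 [364. 209.] 181 [ 513. -107.  169.] [551. -98. 199.] [ 477. -116.  164.]
swing_knob 0.67 [366. 212.] 264 [ 515. -107.  169.] [571. -95. 199.] [ 472. -132.   27.]
wing_nut 0.4 [367. 195.] 51 [ 566. -108.  200.] [579. -96. 209.] [ 557. -118.  178.]
amber_bottle 0.79 [338. 195.] 236 [566. -22. 137.] [591.  -1. 144.] [546. -47.  62.]
amber_bottle 0.45 [363. 244.] 229 [412. -89.  86.] [436. -68.  94.] [ 386. -120.   -1.]
waiting_amber 0.77 [219. 197.] 242 [563. 351.  77.] [586. 377.  98.] [543. 338.   4.]
clear_bottle 0.76 [419. 177.] 329 [ 626. -282.   71.] [ 657. -264.  108.] [ 605. -311.    3.]
timer 0.67 [235. 248.] 406 [415. 317.  17.] [451. 355.  24.] [378. 282.   3.]
```

```bash
python3 - <<'E'
import cv2,numpy as np
a=cv2.imread("pics/scene0.png")[170:320,270:470]; b=cv2.imread("pics/top0.png")[140:290,290:440]
cv2.imwrite("pics/c1.png",np.hstack([cv2.resize(a,(440,330),interpolation=2),cv2.resize(b,(330,330),interpolation=2)]))
E
```

```text
(no output)
```

View pics/c1.png

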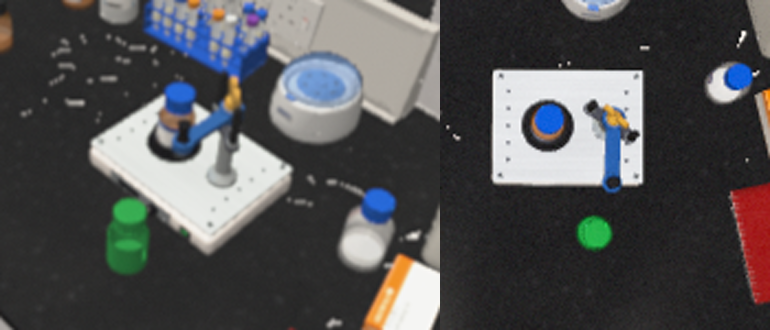

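Candidates for the bottle to clamp: amber bottle with blue cap in the shaker nest (scene 348,216), green look-alike (326,279), waiting amber with black cap (268,179) and clear bottle (440,275). I choose the one in the nest. The crop shows the hold-down arm pointing at the robot, with its knob at about scene (354,229), and the wings lying roughly between the two posts. Next I go above it for a close look.

```bash
python3 -m crank '{"delta_rot":[[0,0,-0.1156],[0,0,-0.1156],[0,0,-0.1156],[0,0,-0.1156],[0,0,0],[0,0,0],[0,0,0],[0,0,0],[0,0,0],[0,0,0],[0,0,0],[0,0,0],[0,0,0],[0,0,0],[0,0,0],[0,0,0],[0,0,0],[0,0,0],[0,0,0],[0,0,0]],"dp":[[0,0,-2.5],[0,0,-2.5],[0,0,-2.5],[0,0,-2.5],[-1.66,-3.63,0],[-1.66,-3.63,0],[-1.66,-3.63,0],[-1.66,-3.63,0],[-1.66,-3.63,0],[-1.66,-3.63,0],[-1.66,-3.63,0],[-1.66,-3.63,0],[-1.66,-3.63,0],[-1.66,-3.63,0],[-1.66,-3.63,0],[-1.66,-3.63,0],[-1.66,-3.63,0],[-1.66,-3.63,0],[-1.66,-3.63,0],[-1.66,-3.63,0]],"grip":[0,0,0,0,0,0,0,0,0,0,0,0,0,0,0,0,0,0,0,0]}' 20
python3 -m crank '{"delta_rot":[[0,0,0],[0,0,0],[0,0,0]],"dp":[[0,0,0],[0,0,0],[0,0,0]],"grip":[0,0,0]}'
cat > look.py <<'E'
import sys
from h import *
s=r.sense(); print(s["ee_pos"].round(1) if hasattr(s["ee_pos"],"round") else s["ee_pos"],np.round(s["joints"],3)); print(R.from_rotvec(s["eef_rot"]).as_matrix().round(3).tolist())
p=cap("wrist"); save(p,sys.argv[1]); print(p["mount"].round(2).tolist())
for l in ["shaker","stop_posts","hold_arm","swing_knob","wing_nut","amber_bottle"]:
    for d in nets.cut_out(l,p)[:2]:
        X=cloud(p,d["region"])
        print(l,round(d["score"],2),np.round(d["uv"]),d["region"].sum(),*( [np.median(X,0).round(),np.percentile(X,98,axis=0).round(),np.percentile(X,2,axis=0).round()] if len(X) else []))
np.savez("last.npz",c=cloud(p),z=p["range_z"],T=p["T"])
E
python3 look.py w1
```

```text
t: 2.67
ee_pos: [500.2, -112.8, 331.4]
eef_rot: [-0.0, 3.141, -0.0]
contact_force: [1.5, 1.4, 0.8]
width: 1.003
grip_force: 0.0
t: 2.92
ee_pos: [499.7, -110.5, 331.1]
eef_rot: [0.0, -3.141, -0.001]
contact_force: [0.1, 0.2, 0.1]
width: 1.003
grip_force: 0.0
[ 499.7 -110.5  331.1] [-0.377  0.232  0.177  1.517  0.    -0.377]
[[-1.0, -0.0, -0.0], [-0.0, 1.0, 0.0], [0.0, 0.0, -1.0]]
[[0.0, -0.95, -0.31, 77.52], [1.0, 0.0, -0.0, 0.67], [0.0, -0.31, 0.95, -141.73], [0.0, 0.0, 0.0, 1.0]]
shaker 0.89 [349. 192.] 15965 [542. -70.  48.] [647.  51. 200.] [ 480. -159.   27.]
stop_posts 0.66 [332. 235.] 1098 [569. -92. 157.] [589. -73. 200.] [ 539. -137.  135.]
hold_arm 0.83 [324. 191.] 1769 [ 515. -106.  169.] [564. -95. 197.] [ 473. -119.  160.]
swing_knob 0.64 [321. 193.] 1700 [ 513. -106.  169.] [563. -95. 197.] [ 473. -117.  166.]
wing_nut 0.91 [323. 250.] 669 [ 565. -107.  197.] [638. -94. 207.] [ 554. -123.   47.]
wing_nut 0.25 [327. 191.] 1758 [ 515. -106.  169.] [563. -95. 197.] [ 473. -119.  163.]
amber_bottle 0.6 [386. 218.] 1930 [561. -29. 124.] [589.  -6. 141.] [546. -48.  58.]
amber_bottle 0.6 [335.  90.] 1300 [415. -92.  88.] [438. -69.  90.] [ 392. -113.   47.]
```

View pics/w1.png

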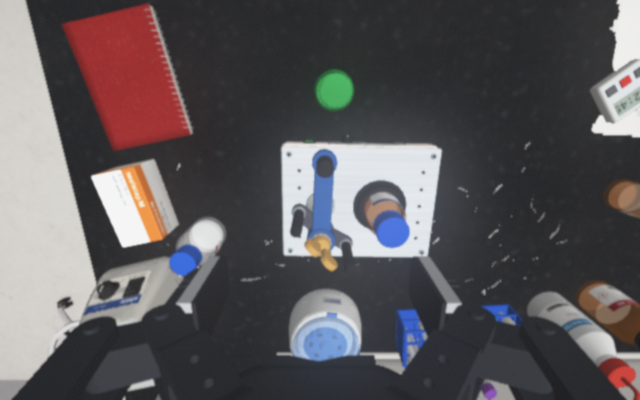

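```bash
python3 - <<'E'
from h import *
c=np.load("last.npz")["c"]
m=(c[:,2]>44)&(c[:,2]<52)&(abs(c[:,0]-562)<130)&(abs(c[:,1]+56)<140)
rect=cv2.minAreaRect(c[m][:,:2].astype(np.float32)); print("deck",rect)
near=(abs(c[:,0]-566)<60)&(abs(c[:,1]+109)<45)
# post tops / nut
for lo,hi in [(193,201),(202,212)]:
    k=c[near&(c[:,2]>lo)&(c[:,2]<hi)]; print(lo,len(k)); 
    if hi>205: 
        mu=np.median(k,0);u,s,v=np.linalg.svd((k-k.mean(0))[:,:2],full_matrices=False);print("nut",k.mean(0),mu,k.min(0),k.max(0),np.degrees(np.arctan2(v[0,1],v[0,0])),s)
    else:
        for nm,mm in [("home",k[:,1]>-92),("park",k[:,1]<-122)]: print(nm,mm.sum(),k[mm].mean(0),k[mm].min(0),k[mm].max(0))
k=c[(abs(c[:,0]-480)<25)&(abs(c[:,1]+107)<25)&(c[:,2]>188)&(c[:,2]<204)]; print("knob",len(k),k.mean(0),k.min(0),k.max(0))
k=c[(c[:,0]>495)&(c[:,0]<545)&(abs(c[:,1]+107)<18)&(c[:,2]>160)&(c[:,2]<176)]; pf=np.polyfit(k[:,0],k[:,1],1); print("arm",pf,np.degrees(np.arctan(pf[0])),k[:,2].mean())
# wing mask
E
```

```text
deck ((543.0077514648438, -53.125572204589844), (219.83413696289062, 219.45797729492188), 89.34762573242188)
193 347
home 111 [583.58002367 -79.31090184 197.33139892] [578.95801246 -91.70050819 193.06175116] [589.40364631 -73.37672079 200.84816636]
park 122 [ 545.17561662 -131.55720829  197.82347409] [ 539.69729879 -137.60062522  193.01512392] [ 557.25315594 -122.06374769  200.65921925]
202 228
nut [ 567.7830069  -108.30451061  205.12113008] [ 567.12486921 -109.59730134  205.3673538 ] [ 553.92907036 -122.93421786  202.01834279] [582.3115744  -92.96532307 208.29669986] 46.02299055187889 [175.18068251  31.01458957]
knob 261 [ 483.40681852 -104.52215212  196.06831945] [ 475.82683368 -112.3661776   191.94596479] [491.66350503 -96.87040337 198.6139954 ]
arm [-3.80153309e-02 -8.63685125e+01] -2.1770696799263876 168.1826219695035
```

Knob (325,163), nut (322,250), posts at (300,222) and (345,245), amber bottle cap (392,230), and the green bottle at (335,90). Column axis ≈ (568,-108), knob ≈ (483.5,-104.5), wings at about 46° from x, so finger line ≈ 136°. Gripping the knob.

```bash
python3 -m crank '{"delta_rot":[[0,0,0],[0,0,0],[0,0,0],[0,0,0],[0,0,0],[0,0,0],[0,0,0],[0,0,0],[0,0,0],[0,0,0],[0,0,0],[0,0,0],[0,0,0],[0,0,0],[0,0,0],[0,0,0]],"dp":[[0.41,0.15,2.55],[0.41,0.15,2.55],[0.41,0.15,2.55],[0.41,0.15,2.55],[0,0,2.55],[0,0,2.55],[0,0,0],[0,0,0],[0,0,0],[0,0,0],[0,0,0],[0,0,0],[0,0,0],[0,0,0],[0,0,0],[0,0,0]],"grip":[0,0,0,0,0,0,0,0,1,1,1,1,1,1,1,1]}' 20; python3 -c "
from h import *
s=r.sense();print(s['width'],s['grip_force'],s['torque'],s['joints'])"
```

```text
t: 4.6
ee_pos: [483.6, -104.7, 178.6]
eef_rot: [-0.001, 3.141, -0.0]
contact_force: [-0.9, -0.0, 5.2]
width: 0.151
grip_force: 21.3
0.150958498528307 21.29688173532486 [ 0.01722116  0.19223552 -0.04056177] [-3.78036738e-01  2.34608752e-01 -2.34143195e-01  1.10154757e+00
  3.88052814e-06 -3.78636713e-01]
```

```bash
python3 -m crank '{"delta_rot":[[0,0,0.0765],[0,0,0.0765],[0,0,0.0765],[0,0,0.0765],[0,0,0],[0,0,0]],"dp":[[-0.05,0.644,0],[-0.05,0.644,0],[-0.05,0.644,0],[-0.05,0.644,0],[0,0,0],[0,0,0]],"grip":[1,1,1,1,1,1]}'
```

```text
t: 5.1
ee_pos: [488.7, -79.3, 178.6]
eef_rot: [0.473, 3.105, -0.0]
contact_force: [-0.0, 0.1, 5.4]
width: 0.152
grip_force: 21.4
```

```bash
python3 -m crank '{"delta_rot":[[0,0,0.0765],[0,0,0.0765],[0,0,0.0765],[0,0,0.0765],[0,0,0.0765],[0,0,0.0765],[0,0,0.0765],[0,0,0.0765],[0,0,0.0765],[0,0,0.0765],[0,0,0.0765],[0,0,0.0765],[0,0,0.0765],[0,0,0.0765],[0,0,0],[0,0,0]],"dp":[[-0.05,0.644,0],[-0.05,0.644,0],[-0.05,0.644,0],[-0.05,0.644,0],[-0.05,0.644,0],[-0.05,0.644,0],[-0.05,0.644,0],[-0.05,0.644,0],[-0.05,0.644,0],[-0.05,0.644,0],[-0.05,0.644,0],[-0.05,0.644,0],[-0.05,0.644,0],[-0.05,0.644,0],[0,0,0],[0,0,0]],"grip":[1,1,1,1,1,1,1,1,1,1,1,1,1,1,1,1]}'
python3 -m crank '{"delta_rot":[[0,0,0.0383],[0,0,0],[0,0,0.0383],[0,0,0],[0,0,0]],"dp":[[0,0.32,0],[0,0,0],[0,0.32,0],[0,0,0],[0,0,0]],"grip":[1,1,1,1,1]}'
```

```text
t: 6.43
ee_pos: [555.5, -25.2, 178.6]
eef_rot: [1.992, 2.428, -0.0]
contact_force: [1.0, -3.2, 6.8]
width: 0.149
grip_force: 21.4
t: 6.85
ee_pos: [561.6, -24.5, 178.6]
eef_rot: [2.083, 2.349, -0.001]
contact_force: [1.8, -5.4, 4.7]
width: 0.145
grip_force: 21.4
```

```bash
for i in 1 2 3; do python3 -m crank '{"delta_rot":[[0,0,0.0236],[0,0,0],[0,0,0]],"dp":[[0,0.2,0],[0,0,0],[0,0,0]],"grip":[1,1,1]}' | grep -E "ee_pos|contact"; done
```

```text
ee_pos: [563.5, -24.4, 178.6]
contact_force: [0.1, -5.9, 5.0]
ee_pos: [565.5, -24.3, 178.6]
contact_force: [0.5, -7.9, 3.6]
ee_pos: [567.5, -24.2, 178.6]
contact_force: [1.1, -8.6, 4.1]
```

```bash
for i in 1 2; do python3 -m crank '{"delta_rot":[[0,0,0.0236],[0,0,0],[0,0,0]],"dp":[[-0.04,0.2,0],[0,0,0],[0,0,0]],"grip":[1,1,1]}' | grep -E "ee_pos|contact"; done
python3 look.py w2; python3 - <<'E'
import cv2
a=cv2.imread("pics/w2.png"); cv2.imwrite("pics/w2c.png",cv2.resize(a[120:380,180:460],(700,650))[:600])
E
```

```text
ee_pos: [568.9, -24.3, 178.6]
contact_force: [-2.9, -7.3, 7.0]
ee_pos: [569.1, -24.4, 178.4]
contact_force: [-13.2, -5.4, 14.1]
[569.1 -24.4 178.4] [-0.185  0.362 -0.046  1.166 -0.002  1.384]
[[-0.002, 1.0, -0.004], [1.0, 0.002, -0.002], [-0.002, -0.004, -1.0]]
[[0.0, -0.95, -0.31, 79.13], [1.0, -0.0, 0.0, 0.95], [-0.0, -0.31, 0.95, -141.73], [0.0, 0.0, 0.0, 1.0]]
shaker 0.74 [313. 160.] 31532 [569. -13.  47.] [649.  55. 196.] [ 491. -123.   45.]
stop_posts 0.54 [338. 339.] 206 [581. -75. 177.] [582. -73. 188.] [ 555. -109.  140.]
hold_arm 0.69 [320. 291.] 4442 [570. -29. 169.] [579. -11. 197.] [560. -96. 147.]
swing_knob 0.58 [314. 292.] 4485 [570. -30. 169.] [579. -11. 197.] [559. -96. 147.]
amber_bottle 0.77 [319. 196.] 3671 [572.  -8. 118.] [594.   2. 141.] [549. -29.  64.]
amber_bottle 0.64 [155. 255.] 4404 [424. -80.  65.] [439. -66.  90.] [ 399. -107.    4.]
```

View pics/w2c.png

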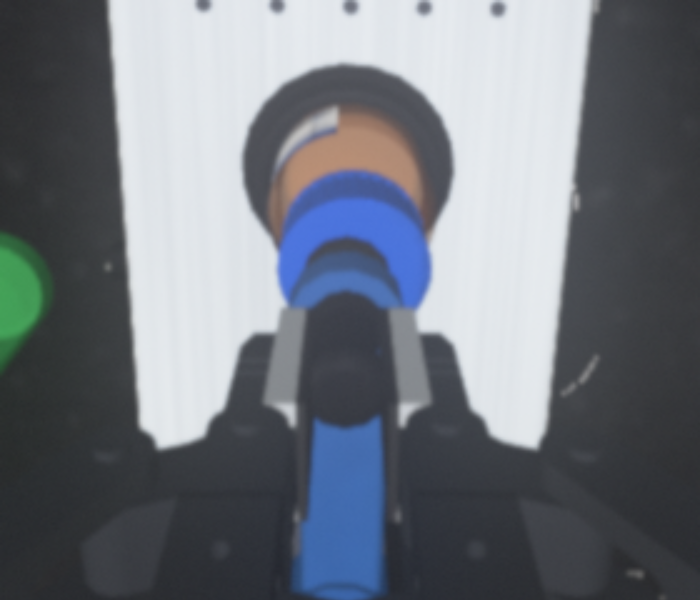

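Picture: knob between the pads and the foot over the blue cap, with the arm against its stop (13 N felt). Next: back off, release, lift, and go over the nut turned to the wing line.

```bash
python3 -m crank '{"delta_rot":[[0,0,0],[0,0,0],[0,0,0],[0,0,0],[0,0,0],[0,0,0],[0,0,0],[0,0,0],[0,0,0],[0,0,0],[0,0,0],[0,0,0],[0,0,0]],"dp":[[0,-0.2,0],[0,0,0],[0,0,0],[0,0,0],[0,0,0],[0,0,-3],[0,0,-3],[0,0,-3],[0,0,-3],[-2.8,0,0],[-2.8,0,0],[-2.8,0,0],[0,0,0]],"grip":[1,1,0.5,0.5,0.5,0.5,0.5,0.5,0.5,0.5,0.5,0.5,0.5]}'
python3 -m crank '{"delta_rot":[[0,0,-0.1187],[0,0,-0.1187],[0,0,-0.1187],[0,0,-0.1187],[0,0,-0.1187],[0,0,-0.1187],[0,0,-0.1187],[0,0,-0.1187],[0,0,-0.1187],[0,0,-0.1187],[0,0,-0.1187],[0,0,-0.1187],[0,0,-0.1187],[0,0,-0.1187],[0,0,-0.1187],[0,0,-0.1187],[0,0,-0.1187],[0,0,-0.1187],[0,0,-0.1187],[0,0,-0.1187]],"dp":[[0,0,0],[0,0,0],[0,0,0],[0,0,0],[0,0,0],[0,0,0],[0,0,0],[0,0,0],[0,0,0],[0,0,0],[0,0,0],[0,0,0],[0,0,0],[0,0,0],[0,0,0],[0,0,0],[0,0,0],[0,0,0],[0,0,0],[0,0,0]],"grip":[0.5,0.5,0.5,0.5,0.5,0.5,0.5,0.5,0.5,0.5,0.5,0.5,0.5,0.5,0.5,0.5,0.5,0.5,0.5,0.5]}'
python3 -m crank '{"delta_rot":[[0,0,0],[0,0,0]],"dp":[[0,0,0],[0,0,0]],"grip":[0.5,0.5]}' >/dev/null
python3 look.py w3; python3 - <<'E'
from h import *
c=np.load("last.npz")["c"]
near=np.hypot(c[:,0]-568,c[:,1]+108)<24
k=c[near&(c[:,2]>195)&(c[:,2]<214)]
print(len(k),k.mean(0),k.min(0),k.max(0),cv2.minAreaRect(k[:,:2].astype(np.float32)))
u,s,v=np.linalg.svd((k-k.mean(0))[:,:2],full_matrices=False);print(np.degrees(np.arctan2(v[0,1],v[0,0])),s)
k=c[(np.hypot(c[:,0]-568,c[:,1]+24)<20)&(c[:,2]>188)&(c[:,2]<204)]; print("knob",len(k),k.min(0),k.max(0))
E
```

```text
t: 9.53
ee_pos: [569.2, -111.1, 297.7]
eef_rot: [2.224, 2.219, -0.001]
contact_force: [0.6, -0.3, -0.4]
width: 0.501
grip_force: 0.0
t: 11.2
ee_pos: [569.1, -107.0, 298.0]
eef_rot: [1.237, -2.887, -0.001]
contact_force: [0.4, -0.1, 0.3]
width: 0.501
grip_force: 0.0
[ 569.1 -107.1  298.1] [-0.327  0.353  0.263  1.482  0.    -1.127]
[[-0.697, -0.717, -0.0], [-0.717, 0.697, 0.0], [-0.0, 0.0, -1.0]]
[[0.0, -0.95, -0.31, 77.33], [1.0, 0.0, -0.0, -0.21], [0.0, -0.31, 0.95, -141.73], [0.0, 0.0, 0.0, 1.0]]
shaker 0.96 [343. 178.] 19680 [555. -82.  47.] [649.  48. 200.] [ 487. -162.   29.]
stop_posts 0.84 [322. 160.] 862 [ 555. -121.  180.] [588. -76. 200.] [ 539. -139.  139.]
hold_arm 0.81 [349. 214.] 2216 [566. -67. 168.] [583. -20. 194.] [ 554. -122.  100.]
hold_arm 0.38 [172.  90.] 3097 [ 624. -281.   72.] [ 651. -263.  105.] [ 606. -308.   10.]
swing_knob 0.57 [350. 220.] 2017 [566. -67. 168.] [581. -21. 182.] [ 555. -122.  158.]
swing_knob 0.27 [168.  87.] 3121 [ 624. -281.   72.] [ 651. -263.  105.] [ 606. -308.    8.]
wing_nut 0.64 [321. 191.] 676 [ 569. -109.  202.] [581. -96. 207.] [ 555. -123.  173.]
amber_bottle 0.81 [423.  80.] 2185 [422. -97.  87.] [439. -73.  90.] [ 398. -116.    8.]
amber_bottle 0.74 [372. 210.] 1021 [557. -35. 106.] [589. -10. 141.] [546. -48.  57.]
394 [ 567.18735323 -109.42227469  204.18825441] [ 552.92428413 -124.35726433  195.1392905 ] [584.16424666 -92.62510473 208.22878365] ((567.9513549804688, -108.55608367919922), (39.79606628417969, 6.542756080627441), 45.82205581665039)
46.04736575019348 [235.57639849  39.56732782]
knob 28 [561.73804459 -30.98572126 188.24842034] [567.40102887 -20.66104216 195.97515557]
```

View pics/w3.png

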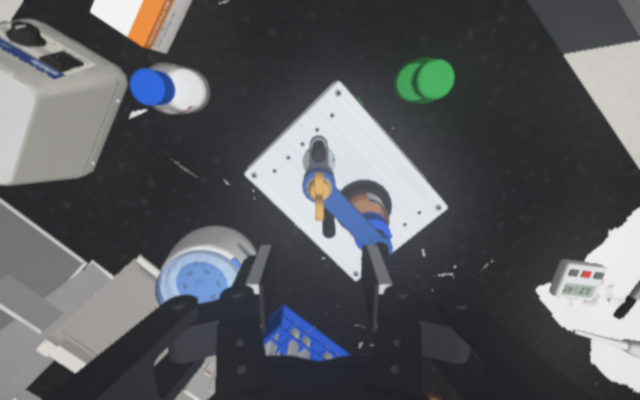

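Nut (320,195) with the wings vertical in the picture, i.e. along tool x. Finger line is 136°, clear of the posts (320,150) and (330,222). Descending and gripping the wings.

```bash
python3 -m crank '{"delta_rot":[[0,0,0],[0,0,0],[0,0,0],[0,0,0],[0,0,0],[0,0,0],[0,0,0],[0,0,0],[0,0,0],[0,0,0],[0,0,0],[0,0,0],[0,0,0],[0,0,0]],"dp":[[0.18,-0.03,2.7],[0,0,2.7],[0,0,2.7],[0,0,2.7],[0,0,0],[0,0,0],[0,0,0],[0,0,0],[0,0,0],[0,0,0],[0,0,0],[0,0,0],[0,0,0],[0,0,0]],"grip":[0.5,0.5,0.5,0.5,0.5,0.5,1,1,1,1,1,1,1,1]}' 60; cat > st.py <<'E'
from h import *
s=r.sense(); m=R.from_rotvec(s["eef_rot"]).as_matrix()
print("t",round(float(s["t"]),2),"p",np.round(s["ee_pos"],1),"yaw_y",round(np.degrees(np.arctan2(m[1,1],m[0,1])),1),"F",np.round(s["contact_force"],1),"M",np.round(s["torque"],3),"w",round(float(s["width"]),3),"g",round(float(s["grip_force"]),1),"q6",round(float(s["joints"][5]),2))
E
python3 st.py
```

```text
t: 12.88
ee_pos: [568.0, -108.4, 191.9]
eef_rot: [-1.228, 2.89, 0.0]
contact_force: [-6.4, 6.1, 11.4]
width: 0.062
grip_force: 60.0
t 12.88 p [ 568.  -108.4  191.9] yaw_y 136.0 F [-6.4  6.1 11.4] M [1.103 1.233 0.011] w 0.062 g 60.0 q6 -1.13
```

```bash
python3 -m crank '{"delta_rot":[[0,0,0],[0,0,0]],"dp":[[0,0.03,-0.1],[0,0,0]],"grip":[1,1]}' >/dev/null; python3 st.py
python3 -m crank '{"delta_rot":[[0,0,0.08],[0,0,0.08],[0,0,0.08],[0,0,0.08],[0,0,0.08]],"dp":[[0,0,0.01],[0,0,0.01],[0,0,0.01],[0,0,0.01],[0,0,0.01]],"grip":[1,1,1,1,1]}' >/dev/null; python3 st.py
```

```text
t 13.05 p [ 567.9 -108.4  192. ] yaw_y 136.0 F [-2.3  5.2  4.3] M [1.    0.648 0.08 ] w 0.059 g 60.3 q6 -1.13
t 13.47 p [ 567.9 -108.5  191.5] yaw_y 112.9 F [-2.5  4.5  3.5] M [0.799 0.463 0.127] w 0.062 g 60.3 q6 -0.73
```

```bash
python3 -m crank '{"delta_rot":[[0,0,0.08],[0,0,0.08],[0,0,0.08],[0,0,0.08],[0,0,0.08]],"dp":[[0,0,0.01],[0,0,0.01],[0,0,0.01],[0,0,0.01],[0,0,0.01]],"grip":[1,1,1,1,1]}' >/dev/null; python3 st.py
```

```text
t 13.88 p [ 568.  -108.6  191. ] yaw_y 90.0 F [-2.   3.4  2.6] M [0.67  0.456 0.144] w 0.064 g 60.3 q6 -0.33
```

```bash
for i in 1 2; do python3 -m crank '{"delta_rot":[[0,0,0.08],[0,0,0.08],[0,0,0.08],[0,0,0.08],[0,0,0.08]],"dp":[[0,0,0.01],[0,0,0.01],[0,0,0.01],[0,0,0.01],[0,0,0.01]],"grip":[1,1,1,1,1]}' >/dev/null; python3 st.py; done
```

```text
t 14.3 p [ 567.9 -108.7  190.5] yaw_y 67.0 F [-3.1  2.2  2.1] M [0.508 0.551 0.126] w 0.055 g 60.3 q6 0.07
t 14.72 p [ 567.9 -108.8  190. ] yaw_y 44.1 F [-3.4  1.   3.6] M [0.291 0.68  0.092] w 0.061 g 60.3 q6 0.47
```

```bash
for i in 1 2 3 4; do python3 -m crank '{"delta_rot":[[0,0,0.04],[0,0,0.04],[0,0,0.04]],"dp":[[0,0,0.005],[0,0,0.005],[0,0,0.005]],"grip":[1,1,1]}' >/dev/null; python3 st.py; done
```

```text
t 14.97 p [ 567.8 -108.8  189.8] yaw_y 37.3 F [-3.6  2.   3.3] M [0.325 0.708 0.158] w 0.059 g 60.3 q6 0.59
t 15.22 p [ 567.8 -108.8  189.7] yaw_y 30.5 F [-3.   2.2  3.9] M [0.271 0.718 0.17 ] w 0.065 g 60.3 q6 0.71
t 15.47 p [ 567.8 -108.8  189.5] yaw_y 23.6 F [-3.6  1.4  4.3] M [0.253 0.756 0.103] w 0.058 g 60.3 q6 0.83
t 15.72 p [ 567.7 -108.8  189.3] yaw_y 16.7 F [-4.2  1.9  5.1] M [0.233 0.784 0.126] w 0.058 g 60.3 q6 0.95
```

```bash
cat > mz.py <<'E'
from h import *
s=r.sense(); m=R.from_rotvec(s["eef_rot"]).as_matrix()
print(round(np.degrees(np.arctan2(m[1,1],m[0,1])),1),round(float(s["torque"][2]),3),np.round(s["contact_force"]),end=" | ")
E
for i in 1 2 3 4 5 6 7 8 9 10; do python3 -m crank '{"delta_rot":[[0,0,0.04]],"dp":[[0,0,0.005]],"grip":[1]}' >/dev/null; python3 mz.py; done; python3 st.py
```

```text
14.4 0.143 [-5.  1.  4.] | 12.1 0.158 [-4.  0.  3.] | 9.8 0.165 [-4.  0.  4.] | 7.5 0.17 [-5.  1.  4.] | 5.3 0.121 [-4.  1.  4.] | 3.0 0.106 [-4.  1.  4.] | 0.7 0.207 [-4.  2.  3.] | -1.6 0.147 [-5.  2.  4.] | -3.9 0.133 [-5.  1.  4.] | -6.2 0.167 [-5.  1.  4.] | t 16.55 p [ 567.6 -108.9  188.8] yaw_y -6.2 F [-5.3  1.5  4.3] M [0.191 1.064 0.167] w 0.062 g 60.4 q6 1.35
```

```bash
for i in 1 2 3 4 5 6 7 8 9 10; do python3 -m crank '{"delta_rot":[[0,0,0.04]],"dp":[[0,0,0.005]],"grip":[1]}' >/dev/null; python3 mz.py; done; python3 st.py
```

```text
-8.5 0.176 [-5.  1.  4.] | -10.8 0.145 [-5.  1.  5.] | -13.1 0.116 [-5.  1.  4.] | -15.4 0.154 [-5.  1.  4.] | -17.7 0.166 [-5.  1.  4.] | -19.9 0.136 [-5.  1.  5.] | -22.2 0.147 [-6.  2.  5.] | -24.5 0.176 [-5.  2.  5.] | -26.8 0.173 [-6.  1.  4.] | -29.1 0.173 [-6.  1.  6.] | t 17.38 p [ 567.5 -108.8  188.4] yaw_y -29.1 F [-6.1  1.   6.1] M [0.232 1.175 0.173] w 0.06 g 60.5 q6 1.75
```

```bash
for i in 1 2 3 4 5 6 7 8 9 10; do python3 -m crank '{"delta_rot":[[0,0,0.04]],"dp":[[0,0,0.005]],"grip":[1]}' >/dev/null; python3 mz.py; done; python3 st.py
```

```text
-31.4 0.224 [-5.  2.  5.] | -33.7 0.204 [-6.  1.  6.] | -36.0 0.207 [-5.  1.  5.] | -38.3 0.195 [-7.  1.  6.] | -40.6 0.231 [-7.  2.  6.] | -42.9 0.198 [-6.  1.  7.] | -45.2 0.185 [-6.  2.  6.] | -47.4 0.217 [-6.  2.  6.] | -49.7 0.214 [-6.  2.  6.] | -52.0 0.174 [-6.  1.  6.] | t 18.22 p [ 567.4 -108.8  187.9] yaw_y -52.0 F [-6.4  1.4  6.4] M [0.379 1.317 0.174] w 0.059 g 60.7 q6 2.15
```

```bash
for i in 1 2 3 4 5 6 7 8 9 10; do python3 -m crank '{"delta_rot":[[0,0,0.04]],"dp":[[0,0,0.005]],"grip":[1]}' >/dev/null; python3 mz.py; done; python3 st.py
```

```text
-54.3 0.198 [-7.  1.  6.] | -56.6 0.225 [-6.  2.  6.] | -58.9 0.232 [-8.  2.  7.] | -61.2 0.287 [-7.  2.  7.] | -63.5 0.216 [-7.  2.  7.] | -65.8 0.196 [-7.  2.  7.] | -68.1 0.226 [-6.  1.  8.] | -70.4 0.228 [-7.  2.  7.] | -72.7 0.203 [-7.  1.  7.] | -74.9 0.274 [-7.  2.  8.] | t 19.05 p [ 567.4 -108.7  187.5] yaw_y -74.9 F [-7.1  2.2  7.8] M [0.412 1.416 0.274] w 0.06 g 60.8 q6 2.55
```

```bash
for i in 1 2 3 4 5 6 7 8; do python3 -m crank '{"delta_rot":[[0,0,0.02]],"dp":[[0,0,0.0025]],"grip":[1]}' >/dev/null; python3 mz.py; done; python3 st.py
```

```text
-76.1 0.183 [-7.  2.  8.] | -77.2 0.205 [-6.  2.  8.] | -78.3 0.206 [-7.  2.  7.] | -79.5 0.192 [-7.  2.  7.] | -80.6 0.207 [-7.  2.  7.] | -81.8 0.265 [-7.  2.  7.] | -82.9 0.232 [-8.  2.  8.] | -84.1 0.242 [-6.  1.  6.] | t 19.72 p [ 567.4 -108.7  187.3] yaw_y -84.1 F [-6.2  1.5  6.1] M [0.54  1.463 0.242] w 0.062 g 60.9 q6 2.71
```

```bash
python3 -m crank '{"delta_rot":[[0,0,0],[0,0,0],[0,0,0],[0,0,0],[0,0,0],[0,0,0],[0,0,0],[0,0,0],[0,0,0]],"dp":[[0,0,0],[0,0,0],[0,0,0],[0,0,-2.5],[0,0,-2.5],[0,0,-2.5],[0,0,-2.5],[0,0,0],[0,0,0]],"grip":[0.75,0.75,0.75,0.75,0.75,0.75,0.75,0.75,0.75]}'; for i in 1 2 3; do python3 -m crank '{"delta_rot":[[0,0,0]],"dp":[[0,0,0]],"grip":[0.75]}' >/dev/null; python3 mz.py; done
python3 look.py w4 | grep -E "wing|hold|^\["; cat > nut.py <<'E'
from h import *
c=np.load("last.npz")["c"]
k=c[(np.hypot(c[:,0]-568,c[:,1]+108)<24)&(c[:,2]>193)&(c[:,2]<214)]
k=k[(np.hypot(k[:,0]-584,k[:,1]+79.3)>10)&(np.hypot(k[:,0]-545,k[:,1]+132.5)>10)]
print(len(k),k.mean(0),k.max(0),cv2.minAreaRect(k[:,:2].astype(np.float32)))
u,s,v=np.linalg.svd((k-k.mean(0))[:,:2],full_matrices=False);print(np.degrees(np.arctan2(v[0,1],v[0,0])),s)
E
python3 nut.py
```

```text
t: 20.47
ee_pos: [568.6, -109.1, 287.6]
eef_rot: [3.136, 0.164, 0.004]
contact_force: [0.2, 1.1, 0.1]
width: 0.249
grip_force: 0.0
-84.0 -0.012 [ 0.  0. -1.] | -84.0 0.015 [ 0. -0.  1.] | -84.0 -0.011 [ 1.  0. -0.] | [ 567.5 -108.6  285.6] [-0.33   0.35   0.227  1.448  0.     2.707]
[[0.995, 0.104, -0.001], [0.104, -0.995, 0.0], [-0.001, -0.001, -1.0]]
[[0.0, -0.95, -0.31, 79.47], [1.0, -0.0, 0.0, -0.57], [-0.0, -0.31, 0.95, -141.73], [0.0, 0.0, 0.0, 1.0]]
hold_arm 0.85 [256. 183.] 2650 [572. -52. 164.] [583. -17. 192.] [ 560. -120.  154.]
swing_knob 0.97 [253. 184.] 2744 [572. -51. 164.] [583. -16. 192.] [ 558. -119.  143.]
wing_nut 0.89 [320. 194.] 666 [ 570. -108.  197.] [ 588. -100.  202.] [ 554. -117.  171.]
408 [ 571.1055178  -107.62461642  199.55663994] [ 589.14674654 -102.75068372  203.17859916] ((569.4757080078125, -107.74698638916016), (39.55537796020508, 6.311708450317383), 6.01595401763916)
-173.82661628721937 [239.08979122  39.47971544]
```

View pics/w4.png

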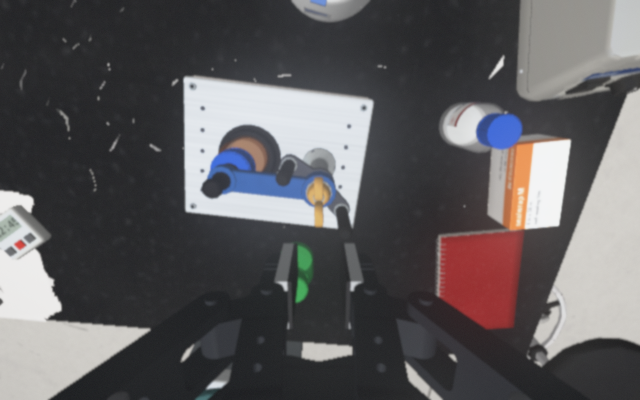

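Wings (320,200) lie along the tool, so there was no slip. The drop of 5 mm matches 0.61 turn, and the arm is home over the cap (235,160). The torque zero is sound. Back half a turn and regrip.

```bash
python3 -m crank '{"delta_rot":[[0,0,-0.1208],[0,0,-0.1208],[0,0,-0.1208],[0,0,-0.1208],[0,0,-0.1208],[0,0,-0.1208],[0,0,-0.1208],[0,0,-0.1208],[0,0,-0.1208],[0,0,-0.1208],[0,0,-0.1208],[0,0,-0.1208],[0,0,-0.1208],[0,0,-0.1208],[0,0,-0.1208],[0,0,-0.1208],[0,0,-0.1208],[0,0,-0.1208],[0,0,-0.1208],[0,0,-0.1208]],"dp":[[0,0,0],[0,0,0],[0,0,0],[0,0,0],[0,0,0],[0,0,0],[0,0,0],[0,0,0],[0,0,0],[0,0,0],[0,0,0],[0,0,0],[0,0,0],[0,0,0],[0,0,0],[0,0,0],[0,0,0],[0,0,0],[0,0,0],[0,0,0]],"grip":[0.75,0.75,0.75,0.75,0.75,0.75,0.75,0.75,0.75,0.75,0.75,0.75,0.75,0.75,0.75,0.75,0.75,0.75,0.75,0.75]}' >/dev/null
python3 -m crank '{"delta_rot":[[0,0,-0.1208],[0,0,-0.1208],[0,0,-0.1208],[0,0,-0.1208],[0,0,-0.1208],[0,0,-0.1208],[0,0,0],[0,0,0]],"dp":[[0,0,0],[0,0,0],[0,0,0],[0,0,0],[0,0,0],[0,0,0],[0,0,0],[0,0,0]],"grip":[0.75,0.75,0.75,0.75,0.75,0.75,0.75,0.75]}' >/dev/null; python3 st.py
```

```text
t 23.4 p [ 567.8 -108.7  286.5] yaw_y 95.7 F [ 0.5 -0.1 -0. ] M [ 0.024  0.033 -0.024] w 0.251 g 0.0 q6 -0.43
```

```bash
python3 -m crank '{"delta_rot":[[0,0,0],[0,0,0],[0,0,0],[0,0,0],[0,0,0],[0,0,0],[0,0,0],[0,0,0],[0,0,0],[0,0,0],[0,0,0],[0,0,0]],"dp":[[0,0,2.5],[0,0,2.5],[0,0,2.5],[0,0,2.45],[0,0,0],[0,0,0],[0,0,0],[0,0,0],[0,0,0],[0,0,0],[0,0,0],[0,0,0]],"grip":[0.75,0.75,0.75,0.75,0.75,0.75,1,1,1,1,1,1]}' 60 >/dev/null; python3 st.py; for i in 1 2 3 4 5 6; do python3 -m crank '{"delta_rot":[[0,0,0.02]],"dp":[[0,0,0.0025]],"grip":[1]}' >/dev/null; python3 mz.py; done
```

```text
t 24.4 p [ 568.5 -108.6  188.7] yaw_y 95.9 F [-1.7  3.6  7.8] M [0.685 0.37  0.216] w 0.061 g 61.2 q6 -0.43
94.8 0.214 [-1.  4.  7.] | 93.6 0.246 [-2.  3.  7.] | 92.4 0.212 [-2.  3.  7.] | 91.3 0.218 [-2.  3.  7.] | 90.1 0.256 [-2.  3.  8.] | 89.0 0.213 [-2.  3.  9.] |
```

```bash
for i in 1 2 3 4 5 6 7 8 9 10; do python3 -m crank '{"delta_rot":[[0,0,0.02]],"dp":[[0,0,0.0025]],"grip":[1]}' >/dev/null; python3 mz.py; done
```

```text
87.9 0.301 [-0.  2.  8.] | 86.7 0.259 [-1.  2.  8.] | 85.6 0.284 [-2.  2.  9.] | 84.4 0.181 [-1.  2.  8.] | 83.3 0.211 [-2.  2.  8.] | 82.1 0.252 [-2.  3.  8.] | 81.0 0.276 [-1.  2.  8.] | 79.8 0.28 [-2.  2.  8.] | 78.7 0.239 [-2.  2.  8.] | 77.5 0.263 [-2.  2.  8.] |
```

```bash
for i in 1 2 3 4 5 6 7 8; do python3 -m crank '{"delta_rot":[[0,0,0.02]],"dp":[[0,0,0.0025]],"grip":[1]}' >/dev/null; python3 mz.py; done
```

```text
76.4 0.233 [-2.  2.  8.] | 75.2 0.217 [-3.  2.  8.] | 74.1 0.262 [-2.  2.  8.] | 73.0 0.262 [-2.  1.  7.] | 71.8 0.299 [-2.  1.  8.] | 70.7 0.27 [-2.  1.  9.] | 69.5 0.237 [-2.  1.  9.] | 68.4 0.309 [-2.  0.  8.] |
```

```bash
cat > fit.py <<'E'
import numpy as np
from scipy.optimize import curve_fit
b=[(14.4-2.29*i,v) for i,v in enumerate([.143,.158,.165,.17,.121,.106,.207,.147,.133,.167,.176,.145,.116,.154,.166,.136,.147,.176,.173,.173,.224,.204,.207,.195,.231,.198,.185,.217,.214,.174,.198,.225,.232,.287,.216,.196,.226,.228,.203,.274])]
b+=[(-76.1-1.15*i,v) for i,v in enumerate([.183,.205,.206,.192,.207,.265,.232,.242])]
b+=[(94.8-180-1.145*i,v) for i,v in enumerate([.214,.246,.212,.218,.256,.213,.301,.259,.284,.181,.211,.252,.276,.28,.239,.263,.233,.217,.262,.262,.299,.27,.237,.309])]
b+=[(90,.144),(67,.126),(44,.092),(37,.158),(30,.17),(23,.103),(17,.126)]
import sys
b+=eval(sys.argv[1]) if len(sys.argv)>1 else []
x,y=np.array(b).T; x=np.radians(-x)
m=lambda x,f,k,c:f+k*np.clip(x-c,0,None)
p,C=curve_fit(m,x,y,[.15,.16,.5]); print("free",p,np.sqrt(np.diag(C)),"now",m(x.max(),*p),"resid",np.std(y-m(x,*p)),np.degrees(-x.max()))
for k in (.10,.16):
    q,C=curve_fit(lambda x,f,c:m(x,f,k,c),x,y,[.15,.5]); print(k,q,"now",m(x.max(),q[0],k,q[1]),np.std(y-m(x,q[0],k,q[1])))
q,C=curve_fit(lambda x,k,c:m(x,.15,k,c),x,y,[.1,.5]); print("f=.15",q,"now",m(x.max(),.15,*q))
E
python3 fit.py
```

```text
free [ 0.14136364  0.06030368 -0.1002203 ] [0.00856859 0.00565697 0.1896604 ] now 0.26479763133692125 resid 0.027873988251532113 -111.535
0.1 [0.14807407 0.5258607 ] now 0.2901533022280475 0.03285751407637508
0.16 [0.17211628 1.16670699] now 0.29690763749301646 0.037470402127141256
f=.15 [0.06008589 0.03866826] now 0.26464296572772633
```

```bash
for i in 1 2 3 4 5 6 7 8 9 10; do python3 -m crank '{"delta_rot":[[0,0,0.02]],"dp":[[0,0,0.0025]],"grip":[1]}' >/dev/null; python3 mz.py; done; python3 st.py
```

```text
67.2 0.238 [-3.  1.  8.] | 66.1 0.21 [-2.  1.  9.] | 64.9 0.311 [-2.  1.  8.] | 63.8 0.27 [-3.  0.  9.] | 62.6 0.244 [-3.  1.  7.] | 61.5 0.287 [-3. -0.  9.] | 60.3 0.313 [-3. -1.  9.] | 59.2 0.33 [-3.  0.  8.] | 58.1 0.296 [-3. -0.  9.] | 56.9 0.309 [-4. -0.  9.] | t 27.23 p [ 568.4 -109.2  187.9] yaw_y 56.9 F [-3.7 -0.4  9. ] M [-0.04   0.702  0.309] w 0.06 g 61.4 q6 0.25
```

```bash
for i in 1 2 3 4; do python3 -m crank '{"delta_rot":[[0,0,0.015]],"dp":[[0,0,0.002]],"grip":[1]}' >/dev/null; python3 mz.py; done; python3 fit.py '[(67.2-180-1.145*i,v) for i,v in enumerate([.238,.21,.311,.27,.244,.287,.313,.33,.296,.309])]'
```

```text
56.0 0.27 [-3.  0.  9.] | 55.2 0.256 [-3. -1.  9.] | 54.3 0.347 [-4. -1.  9.] | 53.5 0.296 [-3. -1. 10.] | free [ 0.14028694  0.06255935 -0.09145507] [0.00846514 0.00521005 0.18257561] now 0.2804225592327131 resid 0.02882565134581377 -123.105
0.1 [0.15262069 0.62615353] now 0.304864094401835 0.033379832678859786
0.16 [0.17455556 1.24402612] now 0.3192853879042279 0.03807171623057315
f=.15 [0.06275526 0.06841827] now 0.28054156923347484
```

Moving torque is ≈0.285–0.29 N m, so the back-torque is ≈0.14: hand-tight. Releasing with a small opening (near the posts) and lifting away.

```bash
python3 -m crank '{"delta_rot":[[0,0,0],[0,0,0],[0,0,0],[0,0,0],[0,0,0],[0,0,0]],"dp":[[0,0,0],[0,0,0],[0,0,0],[0,0,0],[0,0,0],[0,0,0]],"grip":[1,0.88,0.88,0.88,0.88,0.88]}' 20; python3 st.py
```

```text
t: 28.07
ee_pos: [567.9, -108.8, 186.1]
eef_rot: [0.983, 2.984, -0.0]
contact_force: [-0.4, 0.6, -0.8]
width: 0.124
grip_force: 0.0
t 28.07 p [ 567.9 -108.8  186.1] yaw_y 53.5 F [-0.4  0.6 -0.8] M [0.038 0.033 0.046] w 0.124 g 0.0 q6 0.31
```

```bash
python3 -m crank '{"delta_rot":[[0,0,0],[0,0,0],[0,0,0],[0,0,0],[0,0,0],[0,0,0],[0,0,0],[0,0,0],[0,0,0]],"dp":[[0,0,-1],[0,0,-1],[0,0,-2],[0,0,-2],[0,0,-2],[0,0,-2],[0,0,0],[0,0,0],[0,0,0]],"grip":[0.88,0.88,0.88,0.88,0.88,0.88,0.88,0.88,0.88]}' | grep -E "ee_pos|force"; python3 look.py w5 | grep -E "hold|knob|amber"; python3 nut.py; python3 -c "
from h import *
p=cap('top');save(p,'t5')
for d in nets.cut_out('amber_bottle',p)[:2]: print(np.median(cloud(p,d['region']),0))"
```

```text
ee_pos: [567.7, -108.7, 285.4]
contact_force: [-0.0, -0.2, -0.6]
grip_force: 0.0
hold_arm 0.65 [370. 155.] 3018 [567. -54. 163.] [581. -15. 192.] [ 555. -116.  140.]
hold_arm 0.64 [318. 197.] 674 [ 568. -108.  197.] [583. -96. 202.] [ 553. -119.  168.]
swing_knob 0.85 [366. 155.] 3094 [567. -55. 163.] [582. -15. 192.] [ 555. -119.  140.]
amber_bottle 0.96 [244.  43.] 2426 [421. -88.  88.] [439. -67.  90.] [ 396. -114.   -1.]
amber_bottle 0.87 [375. 114.] 1178 [555. -28. 107.] [568.  -2. 140.] [546. -47.  61.]
411 [ 566.79083531 -106.51154134  199.04563344] [584.94834707 -94.08032151 202.26576772] ((568.3873291015625, -107.8563003540039), (6.9620819091796875, 39.58365249633789), 53.7823486328125)
-35.68713909193355 [242.60304066  41.72010623]
```

View pics/w5.png

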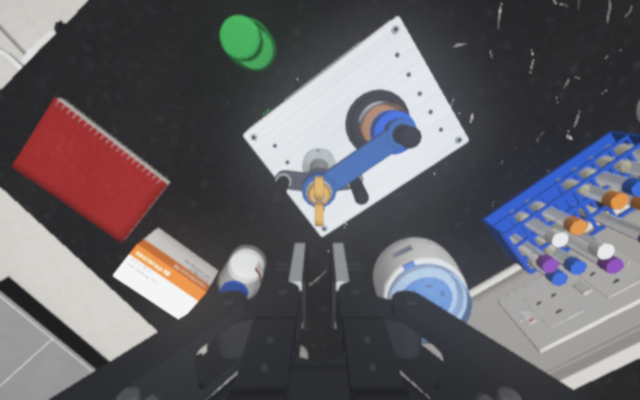

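Picture: nut (318,197) where I left it, arm home over the cap (395,130), nothing touched. Handing in.

```bash
python3 -c "
from h import *
print(workorder.sign_off())"
```

```text
the job is handed in; nothing more can be done
None
```

The job is handed in and no verdict came back. The hold-down arm is home against its stop. The wing nut turned about 0.73 turn to roughly hand-tight, with an estimated back-torque of 0.14 N m (about 110 N on the foot, inferred from torque rather than measured). It held when let go, and the gripper is clear.

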